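# Clear the plank and set the T-square to the cutting line

### The arm

A 7-joint arm with a two-finger parallel gripper is mounted at the origin on the work surface. World frame = base frame: x ahead of the robot, y to its left, z up, the work surface at z = 0. Lengths are in mm, angles in rad, forces in N, time in s.
With the tool pointing down it reaches from about 425 to 875 mm from the base axis. Payload 8.4 kg.
Tool frame: the origin (TCP) lies at the very end of the fingers, on their centre line; the grasp point (between the pads) lies manip.hold_point_z behind it (manip.hold_point_z is the distance from the TCP to the grasp point, in mm); z points along the fingers, y is the line along which they close (so a half turn about z gives the same grasp; the last joint's range is limited). The gripper opens to 85 mm and grips with 20 to 120 N. Pads are 22 mm wide; open, the fingers measure 114 mm over their backs; the gripper's body (76 mm by 85 mm) begins 54 mm behind the grasp point. The pads swing forward as they close: fully open they stand 13 mm farther back than shut.
Start: joints at [1.243, 0.333, 0.04, 1.465, -0.013, 1.343, -0.059], TCP at [147.405, -633.037, 231.308] pointing down, gripper open.
Joint ranges: [-2.58, 2.58], [-0.38, 2.09], [-1.3, 1.39], [0.25, 2.4], [-1.5, 4.64], [0.08, 2.09], [-2.65, 2.65]. Speed limits (rad/s): [2.22, 2.22, 2.79, 2.79, 3.14, 3.14, 3.14].

### API

Orientations are given as a unit quaternion [x, y, z, w].
In Python, from plant import manip gives the robot as it stands.
- The arm moves only by the shell command python3 -m jog 'ROWS'. ROWS is JSON, a list of rows, each a list of 5 numbers: the shift along the tool's x, y, z each as a share of 0.3 m, from -1 to 1, then the turn about the tool's z as a share of pi/2 rad, from -1 to 1, then the opening, from 0 (shut) to 1 (fully open). In form: [[tx, ty, tz, roll, jaw], ...]. A call has 1 to 10 rows; each row is the pose to reach, as a shift and turn from the pose commanded when the call began, along the tool's axes at that moment; what a row does not reach only later rows make up. A row lasts 1/10 s, in which the tool goes at most 50 mm and 8.59 degrees, less where a joint would pass 70% of its speed; a pose out of reach is approached as far as the arm can. A call with a number of a shift or a turn outside -1 to 1 is refused whole. A call with a gripper value outside its range is refused whole. The fingers move at their own pace and stop on an object; the grip force is fixed at half the most. Time passes only in rows, so rows that repeat a pose let the fingers close. It gives the time, the measured TCP pose, the force, the opening and the grip force at its end, in the units of the state.
- manip.read_state(): the state, without advancing time (a new reading comes with each control period).
- manip.camera(name): name is "scene" or "top" or "wrist"; returns (picture, depth): 420x560x3 uint8, blue, green, red; 420x560 float32, mm along the optical axis (not along the pixel's ray), 0 where there is no reading.
- manip.camera_info(name): a dict with "fx", "fy", "cx", "cy" (pixels), "position" and "attitude" of the camera in the world. Camera axes: x right, y up, looking along -z (the intrinsics and any distortion apply to the point x, -y, -z); pixel columns grow to the right and rows downward; lengths in mm; the calibration is good to about 2 mm. A picture is of the moment at which its call begins: read the wrist's pose just before it. camera_info takes no time and is no camera call; for the wrist camera it gives the pose at the moment of the call.
- manip.sign_off(): hands the job in; it is judged then, once.
Trained networks look in the newest picture that a camera, given by its name, has taken for a name from the list of things; names that differ only in an ending like _2 or _b are one class to them, and where a whole thing is asked for, a point or a joint stands for the part that bears it (a point fixed in the world has none). Each returns a list of dicts, best first, with "confidence" (0 to 1); they miss things now and then, are a little off and sometimes report something else, mostly with a low value. They report only what shows in the picture. A call takes as long as a camera call. They do not tell look-alikes from the thing itself.
- manip.search_frame(camera, target): "xy" ([column, row] in pixels, amid what is visible of it).
- manip.tip_of(camera, target): "xy" ([column, row] in pixels: a listed point, or the origin of a listed thing).
The state is a dict: "clock": time; "qpos": joint angles; "joint_velocities": joint speeds; "joint_torque": joint torques, N m; "tcp_pos": TCP position; "tcp_rot": TCP orientation; "force": force on the tool from outside, world axes, zero at the start; "ft_torque": the same for the moment, N m; "grip_width": opening from 0.0 (shut) to 1.0 (fully open); "grip_force": force on a finger pad.
Only numpy, scipy, OpenCV 4.12 (cv2) and the standard library are available. Lean on these libraries where they do the work, as an engineer would, in place of code of your own. Each camera call takes 0.05 s, during which the arm holds its last target. There are 200 camera calls.

### The job

Take the T-square from its sloping rack and use its blade to sweep all four wooden offcuts along the plank and over its end into the blue tray, without touching the offcuts with the gripper. Then lay the T-square on the plank with its wooden stock flush against the plank's front edge (the long edge facing the robot), the blade flat across the plank, and the blade's edge on the tray side exactly along the black line, and let go. Leave the mug, the hammer and the tape measure where they are.

Things in the scene. Friction and masses are not known exactly. Their poses are not given: they have to be found in the camera images.
- square: T-square, 0.24 kg. Origin: middle of the stock's inner face, level with the blade's underside; x along the blade, y along the stock, z up. In mm: steel blade x 0..150, y -20..20, z 0..4; dark wooden stock x -24..0, y -60..60, z -24..6; red grip rib to pinch across x: x -21..-3, y -30..30, z 6..46. Starts in the rack, z leaning 30 deg towards the robot, blade pointing up the slope.
- square_edge (a point): Point on the T-square's blade: middle of its +y long edge (the edge that must lie along the line), at square x 75, y 20, z 0 mm. Axes as the square.
- square_tip (a point): Point on the T-square: middle of the blade's free end, at square x 150, y 0, z 0 mm. Axes as the square.
- board: Light wooden plank, fixed, 140 (x) by 300 (y) by 32 mm high. Origin: centre of its underside, on the bench; x across it, away from the robot, y along it to the tray, z up. Front edge x -70, top z 32, tray end y 150 mm. Plywood stops 20 mm high stand at its far edge (x 71..93) and other end (y -173..-151).
- mark: Black line 5 mm wide drawn straight across the plank's top; no thickness to speak of. Origin: middle of the line, on the plank's top. x along the line away from the robot; y along the plank towards the tray.
- tray: Fixed open blue tray against the plank's +y end, 172 (x) by 116 (y) by 26 mm high outside, walls 4 mm, so its rim is 6 mm below the plank's top. Origin: centre of its underside, on the bench; axes as the plank. Its front wall stands 4 mm back from the line of the plank's front edge, its far wall 36 mm beyond the far edge.
- rack: Fixed plywood rack, slope 30 deg rising away from the robot; the blade lies on the slope, the stock in a trough behind a lip at the lower end. Origin: on the bench, 90 mm below the slope's lower edge; x horizontally up the slope, z up. y -50..50, x -50..140, z up to 170 mm. The lip's top is 4 mm below the plane of the blade's underside.
- offcut0: A loose wooden offcut, about 30 by 24 by 18 mm long, wide and high. Origin: centre of its underside as it first lies; z up at first. Lies on the plank's top at the start.
- offcut1: A loose wooden offcut, about 28 by 26 by 18 mm long, wide and high. Origin: centre of its underside as it first lies; z up at first. Lies on the plank's top at the start.
- offcut2: A loose wooden offcut, about 32 by 20 by 18 mm long, wide and high. Origin: centre of its underside as it first lies; z up at first. Lies on the plank's top at the start.
- offcut3: A loose wooden offcut, about 30 by 24 by 18 (stepped) mm long, wide and high. Origin: centre of its underside as it first lies; z up at first. Lies on the plank's top at the start.
- mug: White mug with a handle, 76 mm across, 85 mm high. Origin: centre of its underside. Bystander.
- hammer: Hammer lying on the bench, its shaft along its x. Bystander.
- tape: Yellow tape measure lying flat, 66 by 62 by 34 mm. Origin: centre of its underside. Bystander.
Things that resemble listed ones, but are neither listed nor needed, are in the scene too. Of the things that look like the square, the smaller one is meant. Of the things shaped like the tray, the blue one is meant.

How it is judged (in metres and radians):
On the way, in this order (a step that is already met when the one before it is completed fails the run):
1. all four offcuts have been swept into the tray (x of offcut0 in the frame of tray between -0.086 and 0.086 m and y of offcut0 in the frame of tray between -0.058 and 0.058 m and z of each of offcut0, offcut1, offcut2, offcut3 in the frame of tray below 0.045 m and x of offcut1 in the frame of tray between -0.086 and 0.086 m and y of offcut1 in the frame of tray between -0.058 and 0.058 m and x of offcut2 in the frame of tray between -0.086 and 0.086 m and y of offcut2 in the frame of tray between -0.058 and 0.058 m and x of offcut3 in the frame of tray between -0.086 and 0.086 m and y of offcut3 in the frame of tray between -0.058 and 0.058 m and linear speed of each of offcut0, offcut1, offcut2, offcut3 below 0.02 m/s), for 0.2 s.
2. the T-square lies flush against the plank's front edge with the blade's tray-side edge on the line (x of square in the frame of board between -0.074 and -0.067 m and angle between the y axis of square and the y axis of board, either way round below 0.03 rad and x of square_tip in the frame of board above 0.04 m and y of square_edge in the frame of mark between -0.005 and 0.005 m and angle between square's own z axis and vertical below 0.035 rad and z of square in the frame of board between 0.029 and 0.0345 m and linear speed of square below 0.02 m/s), for 0.2 s.
At the end, for the whole second after the job is handed in: Offcuts at rest inside the tray. T-square at rest and let go, blade flat on the plank (2 deg, 3 mm) pointing away from the robot, stock face within 3 to 4 mm of the plank's front edge and parallel within 0.03 rad, middle of the blade's tray-side edge within 5 mm of the line (all of step 1 and all of step 2 and angular speed of square below 0.1 rad/s); the robot touches nothing.
It fails at once if the mug is moved more than 20 mm (distance of mug from where it was at the start of the episode above 0.02 m).
It fails at once if the hammer is moved more than 20 mm (distance of hammer from where it was at the start of the episode above 0.02 m).
It fails at once if the tape measure is moved more than 20 mm (distance of tape from where it was at the start of the episode above 0.02 m).
It fails at once if the gripper touches an offcut (contact force between any of the fingers, the arm and offcut0 above 1 N or contact force between any of the fingers, the arm and offcut1 above 1 N or contact force between any of the fingers, the arm and offcut2 above 1 N or contact force between any of the fingers, the arm and offcut3 above 1 N).
It also fails if it takes over 51 s, if anything falls off the work surface, if the arm or the gripper's body presses on something with over 40 N, if the wrist force passes 120 N, or if a joint passes its speed limit or range.

## Working session

There is one attempt and no reset: what is moved stays moved. The work goes in short steps, Python scripts to look and compute and a shell command to move; the robot and the scene stay as the last step left them, time stands still between calls to the robot, and variables do not carry over. Pictures are saved under pics/ and viewed, at most 10 in all, crops included, and the job is handed in when it is done.

```bash
ls; mkdir -p pics; cat > h.py <<'E'
import numpy as np, cv2, json
from scipy.spatial.transform import Rotation as R
from plant import manip
def shot(n,name):
    im,d=manip.camera(n); cv2.imwrite(f'pics/{name}.png',im); np.save(f'pics/{name}.npy',d); return im,d,manip.camera_info(n)
def att(ci):
    a=np.array(ci['attitude'],float); return R.from_quat(a).as_matrix() if a.size==4 else a.reshape(3,3)
def w(ci,u,v,z):
    p=np.array([(u-ci['cx'])/ci['fx']*z,-(v-ci['cy'])/ci['fy']*z,-z]); return att(ci)@p+np.array(ci['position'])
def wz(ci,u,v,h):  # ray to height h
    o=np.array(ci['position']); r=w(ci,u,v,1)-o; return o+r*(h-o[2])/r[2]
def px(ci,P):
    p=att(ci).T@(np.array(P)-np.array(ci['position'])); return [ci['cx']+ci['fx']*p[0]/-p[2], ci['cy']-ci['fy']*p[1]/-p[2]]
def cloud(ci,d):
    v,u=np.mgrid[:d.shape[0],:d.shape[1]]; P=np.stack([(u-ci['cx'])/ci['fx']*d,-(v-ci['cy'])/ci['fy']*d,-d],-1)
    return P@att(ci).T+np.array(ci['position'])
E
python3 - <<'E'
from h import *
print(manip.hold_point_z, manip.read_state())
for n in('scene','top'):
    im,d,ci=shot(n,n+'0'); print(ci)
    for t in ['square','board','mark','tray','rack','offcut0','offcut1','offcut2','offcut3','mug','hammer','tape']:
        for f in (manip.search_frame,):
            print(n,t,[(np.round(r['xy']).tolist(),round(r['confidence'],2),np.round(w(ci,*r['xy'],d[int(r['xy'][1]),int(r['xy'][0])])).tolist()) for r in f(n,t)[:4]])
E
```

```text
pics
18.700000000000003 {'clock': 0.0, 'qpos': array([ 1.24279233,  0.33393844,  0.03985341,  1.46627635, -0.01340744,
        1.34327653, -0.05852203]), 'joint_velocities': array([2.24226481e-03, 2.00656656e-04, 1.77123900e-03, 5.88572267e-04,
       8.61427285e-04, 4.35697114e-04, 6.17712155e-05]), 'joint_torque': array([ 1.11950133e-04, -6.58553267e+01,  1.36548053e+00, -4.05562913e+01,
        1.66636496e-02,  1.28654539e-02, -2.24737460e-05]), 'tcp_pos': array([ 147.31302967, -632.62318648,  230.40068824]), 'tcp_rot': array([ 9.93464135e-01,  1.14141783e-01, -1.41738937e-04, -8.04032151e-04]), 'force': array([ 0.42869729, -0.28047539, -0.66661941]), 'ft_torque': array([-0.03669078, -0.02109695, -0.02150024]), 'grip_force': 0.0, 'grip_width': 1.0005841495259895}
{'fx': 472.68523514183465, 'fy': 472.68523514183465, 'cx': 274.6631354857481, 'cy': 212.84206720718902, 'position': array([1158.35182789,   85.84887177, 1174.43241403]), 'attitude': array([0.18142641, 0.19862037, 0.70387708, 0.6574127 ])}
scene square [([150.0, 231.0], 0.74, [588.0, -284.0, 105.0]), ([161.0, 159.0], 0.59,
[... 1589 characters left out ...]
 [622.0, 169.0, 49.0]), ([379.0, 168.0], 0.59, [636.0, -244.0, 130.0]), ([183.0, 185.0], 0.23, [588.0, 325.0, 3.0])]
top offcut0 [([236.0, 197.0], 0.42, [551.0, 154.0, 46.0]), ([264.0, 171.0], 0.42, [635.0, 78.0, 48.0])]
top offcut1 [([236.0, 197.0], 0.42, [551.0, 154.0, 46.0]), ([264.0, 171.0], 0.42, [635.0, 78.0, 48.0])]
top offcut2 [([236.0, 197.0], 0.42, [551.0, 154.0, 46.0]), ([264.0, 171.0], 0.42, [635.0, 78.0, 48.0])]
top offcut3 [([236.0, 197.0], 0.42, [551.0, 154.0, 46.0]), ([264.0, 171.0], 0.42, [635.0, 78.0, 48.0])]
top mug [([307.0, 128.0], 0.88, [797.0, -44.0, 8.0])]
top hammer [([441.0, 180.0], 0.64, [649.0, -458.0, 21.0])]
top tape [([260.0, 250.0], 0.95, [401.0, 74.0, 35.0])]
```

```bash
python3 - <<'E'
import cv2
im=cv2.imread('pics/top0.png')[90:330,60:480]; cv2.imwrite('pics/top0c.png',cv2.resize(im,(798,456),interpolation=cv2.INTER_CUBIC))
im=cv2.imread('pics/scene0.png')[140:360,60:460]; cv2.imwrite('pics/scene0c.png',cv2.resize(im,(800,440),interpolation=cv2.INTER_CUBIC))
E
```

```text
(no output)
```

View pics/top0c.png

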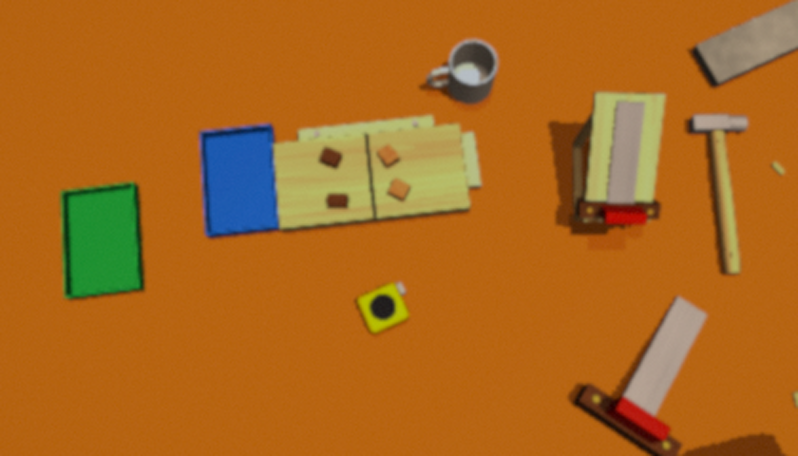

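View pics/scene0c.png

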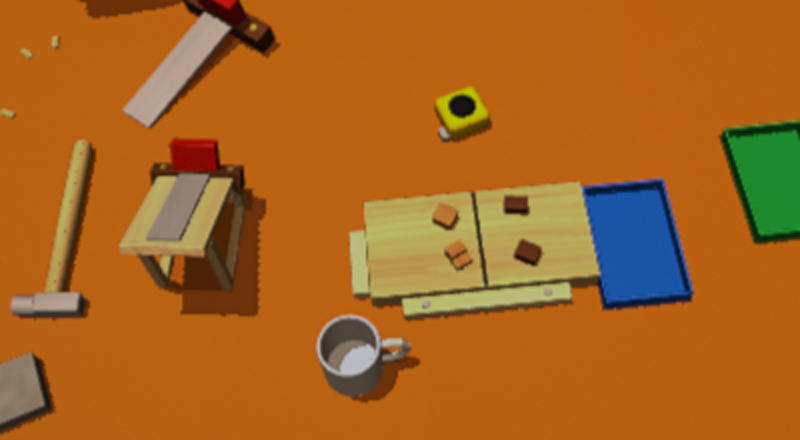

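```bash
cat > m.py <<'E'
from h import *
for n in('top','scene'):
    im=cv2.imread(f'pics/{n}0.png'); d=np.load(f'pics/{n}0.npy'); ci=manip.camera_info(n); C=cloud(ci,d)
    hsv=cv2.cvtColor(im,cv2.COLOR_BGR2HSV); H,S,V=cv2.split(hsv)
    X,Y,Z=C[...,0],C[...,1],C[...,2]
    print(n,'bench z',np.median(Z[(abs(X-500)<80)&(abs(Y+100)<50)]))
    # plank: within region, on z~32 surface
    reg=(X>480)&(X<740)&(Y>-70)&(Y<270)&(H<115)
    m=reg&(abs(Z-32)<6)
    m=cv2.morphologyEx(m.astype(np.uint8),cv2.MORPH_OPEN,np.ones((3,3)))
    m=cv2.morphologyEx(m,cv2.MORPH_CLOSE,np.ones((9,9)))
    k,l,st,ce=cv2.connectedComponentsWithStats(m); i=1+np.argmax(st[1:,4]); 
    v,u=np.nonzero(l==i); P=np.array([wz(ci,a,b,32)[:2] for a,b in zip(u,v)],np.float32)
    r=cv2.minAreaRect(P); print('plank',r, 'medz',np.median(Z[l==i]))
    # mark: dark pixels in plank
    mm=(l==i)&(V<110)&reg&(Z<38); v,u=np.nonzero(mm); P=np.array([wz(ci,a,b,32)[:2] for a,b in zip(u,v)],np.float32)
    lab=cv2.connectedComponentsWithStats(mm.astype(np.uint8))
    for j in range(1,lab[0]):
        if lab[2][j,4]>15:
            v,u=np.nonzero(lab[1]==j); P=np.array([wz(ci,a,b,32)[:2] for a,b in zip(u,v)],np.float32); print(' dark',cv2.minAreaRect(P),len(P))
    t=(H>100)&(H<128)&(S>120)&(V>60); v,u=np.nonzero(t&(Y>150)&(Y<420)); 
    P=np.array([wz(ci,a,b,26)[:2] for a,b in zip(u,v)],np.float32); print('tray@26',cv2.minAreaRect(P))
    rd=((H<6)|(H>174))&(S>180)&(V>90)&(X>500)&(X<640)&(Y<-200)&(Y>-360); v,u=np.nonzero(rd)
    Q=C[rd]; print('rib n',len(Q), Q.min(0),Q.max(0),np.median(Q,0), 'uv',u.min(),u.max(),v.min(),v.max())
    # top of rib
    st=(S<90)&(V>80)&(X>560)&(X<760)&(Y<-180)&(Y>-330)&(Z>60); Q=C[st]
    print('blade n',len(Q)); q0=Q.mean(0); U,s,Vt=np.linalg.svd(Q-q0,full_matrices=False); print(q0,Vt.round(3).tolist(),s/np.sqrt(len(Q)))
    a=(Q-q0)@Vt[0]; print('blade extent',np.percentile(a,[1,99]), q0+Vt[0]*np.percentile(a,1),q0+Vt[0]*np.percentile(a,99))
E
python3 m.py
```

```text
top bench z -0.49376196379398607
plank ((602.342529296875, 106.71832275390625), (140.59324645996094, 301.21649169921875), 9.861729621887207) medz 31.453685250387707
tray@26 ((585.591552734375, 311.9455871582031), (170.185546875, 112.87557983398438), 9.826395988464355)
rib n 201 [ 528.2633634  -315.5176404    82.39633647] [ 563.56052384 -243.53211536  129.53763287] [ 540.55485726 -273.58660543  121.54366348] uv 377 400 198 207
blade n 853
[ 633.44829148 -270.94214965  131.22068706] [[-0.868, -0.022, -0.496], [-0.043, 0.999, 0.031], [-0.495, -0.048, 0.868]] [44.26268454 12.79152533  2.37604272]
blade extent [-73.12552144  75.2643133 ] [ 696.90392443 -269.3113381   167.5258518 ] [ 568.13669376 -272.62065955   93.85366061]
scene bench z 1.0542770284204153
plank ((606.0328369140625, 107.49345397949219), (142.65725708007812, 303.0814514160156), 9.96810245513916) medz 33.084298718556624
 dark ((605.68994140625, 106.782958984375), (136.40560913085938, 4.859436511993408), 9.890567779541016) 85
tray@26 ((594.14794921875, 315.0240478515625), (176.49049377441406, 116.46411895751953), 9.301898956298828)
rib n 337 [ 531.70152995 -302.82498923   89.29457187] [ 567.32912434 -243.75305287  133.10210877] [ 552.5121272  -272.10835093  114.08270943] uv 145 167 210 225
blade n 554
[ 638.9610398  -268.84211946  135.17395547] [[0.868, 0.033, 0.496], [0.032, -0.999, 0.01], [0.496, 0.008, -0.868]] [44.12905109 11.80853914  1.34464582]
blade extent [-79.41593316  68.40985258] [ 570.05219051 -271.45742962   95.78333373] [ 698.3199623  -266.58925942  169.10551705]
```

```bash
python3 -m jog '[[0.8,-0.43,0,-0.874,0.55],[0.8,-0.43,0,-0.874,0.55],[0.8,-0.43,0,-0.874,0.55],[0.8,-0.43,0,-0.874,0.55],[0.8,-0.43,0,-0.874,0.55],[0.8,-0.43,0,-0.874,0.55],[0.8,-0.43,0,-0.874,0.55],[0.8,-0.43,0,-0.874,0.55],[0.8,-0.43,0,-0.874,0.55],[0.8,-0.43,0,-0.874,0.55]]'
cat > go.py <<'E'
from h import *; import sys
# usage: go.py x y z yaw_of_tool_y_deg -> shares
s=manip.read_state(); p=np.array(s['tcp_pos']); Rm=R.from_quat(s['tcp_rot']).as_matrix()
g=np.array([float(a) for a in sys.argv[1:4]]); d=Rm.T@(g-p)/300
yaw=np.degrees(np.arctan2(Rm[1,1],Rm[0,1])); dr=(-(float(sys.argv[4])-yaw)+180)%360-180
print('t',round(s['clock'],2),'tcp',p.round(1),'yawY',yaw.round(2),'tilt',np.degrees(np.arccos(-Rm[2,2])).round(2),'q',s['qpos'].round(2),'F',np.round(s['force'],1),'gw',round(s['grip_width'],3),'gf',s['grip_force']); print('shares',d.round(4),'roll',round(dr/90,4))
E
python3 go.py 543.4 -272.8 190 1.8
```

```text
clock: 2.3
tcp_pos: [351.9, -453.0, 231.4]
tcp_rot: [0.695, 0.719, 0.0, 0.0]
force: [0.1, 0.8, -0.4]
grip_width: 0.553
grip_force: 0.0
t 2.3 tcp [ 351.9 -453.   231.4] yawY 1.95 tilt 0.01 q [ 1.06  0.19 -0.26  1.64  0.05  1.31  0.82] F [ 0.1  0.8 -0.4] gw 0.553 gf 0.0
shares [0.5785 0.6584 0.1379] roll 0.0017
```

```bash
python3 -m jog '[[0.579,0.658,0.14,0.0,0.55],[0.579,0.658,0.14,0.0,0.55],[0.579,0.658,0.14,0.0,0.55],[0.579,0.658,0.14,0.0,0.55],[0.579,0.658,0.14,0.0,0.55],[0.579,0.658,0.14,0.0,0.55],[0.579,0.658,0.14,0.0,0.55],[0.579,0.658,0.14,0.0,0.55]]'
python3 go.py 543.4 -272.8 104 1.8
python3 - <<'E'
from h import *
im,d,ci=shot('wrist','w1'); C=cloud(ci,d); print({k:np.round(v,3) for k,v in ci.items()})
hsv=cv2.cvtColor(im,cv2.COLOR_BGR2HSV); H,S,V=cv2.split(hsv)
rd=((H<6)|(H>174))&(S>150)&(V>60)&(C[...,2]>60)&(C[...,2]<140); Q=C[rd]; print(len(Q),Q.min(0),Q.max(0))
top=Q[Q[:,2]>108]; print('rect',cv2.minAreaRect(top[:,:2].astype(np.float32)))
for lo in range(84,132,6):
    q=Q[(Q[:,2]>=lo)&(Q[:,2]<lo+6)]
    if len(q)>20: print(lo,len(q),np.percentile(q[:,0],[1,99]),np.percentile(q[:,1],[1,99]))
E
```

```text
clock: 3.1
tcp_pos: [543.3, -274.2, 189.2]
tcp_rot: [0.697, 0.717, -0.0, -0.0]
force: [-0.6, 0.0, -0.3]
grip_width: 0.547
grip_force: 0.0
t 3.1 tcp [ 543.3 -274.2  189.2] yawY 1.63 tilt 0.05 q [ 0.73  0.31 -0.41  1.61  0.13  1.25  0.32] F [-0.6  0.  -0.3] gw 0.547 gf 0.0
shares [0.0046 0.0007 0.2841] roll -0.0019
{'fx': np.float64(352.175), 'fy': np.float64(352.175), 'cx': np.float64(278.069), 'cy': np.float64(212.645), 'position': array([ 541.448, -203.929,  331.926]), 'attitude': array([-0.141, -0.002,  0.014,  0.99 ])}
3137 [ 531.96523737 -303.44039923   95.23098505] [ 565.24542957 -243.92527169  129.08429943]
rect ((545.0498657226562, -273.95654296875), (26.377389907836914, 58.6765022277832), 2.5624263286590576)
96 319 [559.42626255 565.02399612] [-300.96898044 -244.08006244]
102 383 [556.6372424  561.93587602] [-300.81002253 -244.52349989]
108 378 [553.49532006 558.51493515] [-300.8316682  -244.91405906]
114 380 [532.08127723 554.71140536] [-299.39515963 -244.84803535]
120 1196 [532.1924864  550.87029533] [-302.50027105 -247.40607264]
126 467 [541.14569056 547.5531325 ] [-302.30409589 -247.13727558]
```

View pics/w1.png

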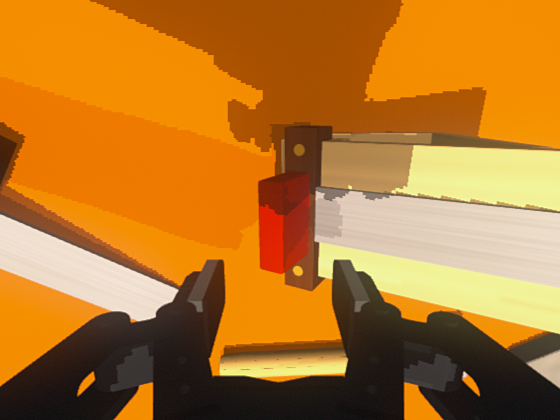

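```bash
python3 -m jog '[[0.002,0.006,0.14,-0.004,0.55],[0.002,0.006,0.24,-0.004,0.55],[0.002,0.006,0.284,-0.004,0.55],[0.002,0.006,0.284,-0.004,0.55],[0.002,0.006,0.284,-0.004,0.45],[0.002,0.006,0.284,-0.004,0.36],[0.002,0.006,0.284,-0.004,0.32],[0.002,0.006,0.284,-0.004,0.30],[0.002,0.006,0.284,-0.004,0.30]]'; python3 go.py 545 -273.7 104 2
```

```text
clock: 4.05
tcp_pos: [544.2, -273.7, 106.2]
tcp_rot: [0.694, 0.72, -0.001, -0.0]
force: [-12.2, 0.8, 11.6]
grip_width: 0.304
grip_force: 24.3
t 4.05 tcp [ 544.2 -273.7  106.2] yawY 2.04 tilt 0.15 q [ 0.72  0.38 -0.41  1.7   0.17  1.1   0.3 ] F [-12.2   0.8  11.6] gw 0.304 gf 24.33746743015945
shares [-0.      0.0028  0.0073] roll 0.0005
```

```bash
python3 -m jog '[[0,0,-0.02,0,0.27],[0,0,-0.05,0,0.22],[0,0,-0.1,0,0.1],[0,0,-0.15,0,0],[0,0,-0.2,0,0],[0,0,-0.25,0,0],[0,0,-0.3,0,0],[0,0,-0.35,0,0],[0,0,-0.4,0,0],[0,0,-0.4,0,0]]'; python3 go.py 545 -273.7 104 2
python3 - <<'E'
from h import *
im,d,ci=shot('wrist','w2'); C=cloud(ci,d)
hsv=cv2.cvtColor(im,cv2.COLOR_BGR2HSV); H,S,V=cv2.split(hsv); p=manip.read_state()['tcp_pos']
rd=((H<6)|(H>174))&(S>150)&(V>60)&(C[...,2]>p[2]-60); Q=C[rd]-p; print('rib rel',len(Q),np.percentile(Q,1,0),np.percentile(Q,99,0))
st=(S<60)&(V>90)&(C[...,2]>p[2]-40)&(C[...,0]>p[0]+15)&(abs(C[...,1]-p[1])<40); Q=C[st]-p; q0=Q.mean(0); U,s,Vt=np.linalg.svd(Q-q0,full_matrices=False); print('blade',len(Q),q0,Vt.round(3).tolist(),s/len(Q)**.5,np.percentile(Q,1,0),np.percentile(Q,99,0))
E
```

```text
clock: 5.05
tcp_pos: [546.9, -272.8, 226.9]
tcp_rot: [0.694, 0.72, 0.001, 0.002]
force: [0.9, -0.0, -2.2]
grip_width: 0.195
grip_force: 57.5
t 5.05 tcp [ 546.9 -272.8  226.9] yawY 2.14 tilt 0.22 q [ 0.73  0.29 -0.42  1.56  0.12  1.32  0.34] F [ 0.9 -0.  -2.2] gw 0.195 gf 57.48831945005804
shares [-0.002  -0.0078  0.4096] roll 0.0016
rib rel 4965 [ -7.36139827 -28.09383238   6.63238831] [ 9.88710638 29.6236306  19.96532729]
blade 18079 [ 80.34794946   3.87381012 -19.08688604] [[0.994, -0.005, 0.113], [0.002, 1.0, 0.02], [-0.113, -0.019, 0.993]] [33.63086262 11.37410016  3.56627777] [ 18.99902857 -16.83924251 -26.98744598] [136.05461519  23.25483413 -12.06969412]
```

View pics/w2.png

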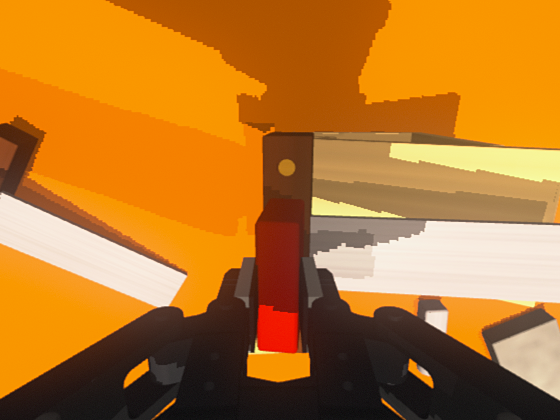

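```bash
cat > bl.py <<'E'
from h import *; import sys
name=sys.argv[1]
s=manip.read_state(); p=np.array(s['tcp_pos']); Rm=R.from_quat(s['tcp_rot']).as_matrix()
im,d,ci=shot('wrist',name); C=cloud(ci,d)
L=(C-p)@np.stack([Rm[:,1],-Rm[:,0],[0,0,1]],1)  # local: X along tool y (blade), Y left, Z up
hsv=cv2.cvtColor(im,cv2.COLOR_BGR2HSV); H,S,V=cv2.split(hsv)
m=(S<70)&(abs(L[...,2]+20)<25)&(L[...,0]>15)
for x in range(20,150,10):
    for lab,a,b in(('c',-12,14),):
        q=L[m&(abs(L[...,0]-x)<5)&(L[...,1]>a)&(L[...,1]<b)]
        e=L[m&(abs(L[...,0]-x)<5)&(abs(L[...,1])<40)]
        if len(q)>30: print(x,len(q),'z',np.percentile(q[:,2],[10,50,90]).round(1),'y',np.percentile(e[:,1],[1,99]).round(1),'x',q[:,0].max().round(1))
rd=((H<6)|(H>174))&(S>150)&(V>60)&(L[...,2]>-30); Q=L[rd]; t=Q[Q[:,2]>Q[:,2].max()-6]
print('rib top z',np.percentile(Q[:,2],[50,90,99]),'x',np.percentile(t[:,0],[1,99]),'y',np.percentile(t[:,1],[1,99]))
E
python3 bl.py w3
```

```text
20 543 z [-28.5 -27.6 -26.7] y [-20.2   7.1] x 25.0
30 852 z [-27.4 -26.6 -25.6] y [-20.1  18.4] x 35.0
40 943 z [-26.3 -25.4 -24.4] y [-20.1  19.4] x 45.0
50 959 z [-25.  -24.1 -23.3] y [-20.1  19.3] x 55.0
60 974 z [-24.  -23.  -22.1] y [-20.   19.4] x 65.0
70 1007 z [-22.7 -21.8 -20.9] y [-20.1  19.4] x 75.0
80 1002 z [-21.5 -20.5 -19.7] y [-20.   19.5] x 85.0
90 1032 z [-20.3 -19.4 -18.4] y [-20.   19.3] x 95.0
100 1055 z [-19.2 -18.2 -17.3] y [-20.   19.4] x 105.0
110 1087 z [-17.8 -17.  -16. ] y [-20.1  19.4] x 115.0
120 1091 z [-16.7 -15.8 -14.8] y [-20.   19.5] x 125.0
130 1072 z [-15.5 -14.6 -13.7] y [-19.9  19.4] x 135.0
140 112 z [-14.7 -14.  -13.2] y [-0.8 19.9] x 138.1
rib top z [12.16633143 13.17262526 14.52447514] x [0.13467081 0.13467081] y [-71.00290567 -71.00290567]
```

```bash
python3 go.py 527 4.3 120 9.9
```

```text
t 5.15 tcp [ 545.7 -272.6  224.1] yawY 2.13 tilt 0.01 q [ 0.73  0.29 -0.42  1.56  0.12  1.32  0.34] F [-0.3 -0.4 -2.8] gw 0.196 gf 57.419576867250726
shares [ 0.9246 -0.0281  0.347 ] roll -0.0863
```

```bash
python3 -m jog '[[0.1,-0.003,0,-0.01,0],[0.25,-0.008,0,-0.03,0],[0.4,-0.012,0,-0.05,0],[0.55,-0.017,0,-0.07,0],[0.7,-0.022,0.05,-0.086,0],[0.82,-0.026,0.15,-0.086,0],[0.9,-0.028,0.25,-0.086,0],[0.925,-0.028,0.32,-0.086,0],[0.925,-0.028,0.347,-0.086,0],[0.925,-0.028,0.347,-0.086,0]]'; python3 bl.py w4; python3 go.py 527 4.3 65 9.9
python3 - <<'E'
from h import *
im=cv2.imread('pics/w4.png'); d=np.load('pics/w4.npy'); ci=manip.camera_info('wrist'); C=cloud(ci,d)
# board coords
c,s=np.cos(np.radians(9.9)),np.sin(np.radians(9.9)); D=C[...,:2]-[604.2,107.1]; bx=D@[c,s]; by=D@[-s,c]; Z=C[...,2]
for y in range(-140,150,20):
    q=(abs(by-y)<3)&(abs(Z-32)<4)&(abs(bx)<90)
    if q.sum()>20: print(y,q.sum(),'x',np.percentile(bx[q],[0.5,99.5]).round(1),'z',np.median(Z[q]).round(1))
g=cv2.cvtColor(im,cv2.COLOR_BGR2GRAY); hsv=cv2.cvtColor(im,cv2.COLOR_BGR2HSV)
m=(g<75)&(abs(Z-32)<5)&(abs(bx)<66)&(abs(by)<15)
for x in range(-60,61,20):
    q=m&(abs(bx-x)<6); 
    if q.sum()>5: print('mark',x,q.sum(),by[q].mean().round(2),np.percentile(by[q],[5,95]).round(1))
m=((abs(bx)<75)&(abs(by)<140)&(Z>42)&(Z<56)).astype(np.uint8); k,l,st,ce=cv2.connectedComponentsWithStats(m)
for j in range(1,k):
    if st[j,4]>60: q=l==j; print('off',st[j,4],np.percentile(bx[q],[1,99]).round(),np.percentile(by[q],[1,99]).round(),np.median(Z[q]).round(1))
E
```

```text
clock: 6.15
tcp_pos: [526.0, 3.8, 118.6]
tcp_rot: [0.644, 0.765, -0.001, -0.001]
force: [-0.1, -0.8, -1.6]
grip_width: 0.198
grip_force: 57.3
20 455 z [-26.  -25.2 -24.4] y [-19.5   7.6] x 25.0
30 842 z [-25.2 -24.4 -23.4] y [-19.3  18.6] x 35.0
40 937 z [-24.  -23.1 -22.3] y [-19.3  20.4] x 45.0
50 965 z [-22.9 -21.9 -21.1] y [-19.3  20.3] x 55.0
60 968 z [-21.7 -20.8 -19.9] y [-19.3  20.3] x 65.0
70 998 z [-20.6 -19.6 -18.7] y [-19.2  20.3] x 75.0
80 1021 z [-19.3 -18.4 -17.5] y [-19.2  20.3] x 85.0
90 1033 z [-18.1 -17.3 -16.3] y [-19.2  20.3] x 95.0
100 1060 z [-17. -16. -15.] y [-19.2  20.3] x 105.0
110 1072 z [-15.8 -14.8 -13.9] y [-19.2  20.3] x 115.0
120 1088 z [-14.6 -13.7 -12.8] y [-19.1  20.3] x 125.0
130 1125 z [-13.5 -12.5 -11.6] y [-19.1  20.5] x 135.0
140 215 z [-12.7 -11.7 -11. ] y [-6.1 20.9] x 140.0
rib top z [14.52058604 15.56967436 17.32789478] x [1.0834342 1.0834342] y [-70.49027281 -70.49027281]
t 6.2 tcp [526.8   3.4 119.9] yawY 9.81 tilt 0.05 q [ 0.45  0.23 -0.61  1.87  0.15  1.08 -0.04] F [-0.5 -0.  -0.8] gw 0.193 gf 57.358747984981164
shares [0.0029 0.0012 0.1829] roll -0.001
-80 1753 x [-65.   73.5] z 33.5
-60 1716 x [-65.   73.7] z 33.5
-40 1044 x [-65.2  73.9] z 33.5
-20 2001 x [-65.   73.6] z 33.5
0 2376 x [-65.1  73.3] z 33.7
20 2580 x [-65.2  73.3] z 33.5
40 2177 x [-65.2  69.1] z 33.5
mark -60 157 -2.1 [-4.7  6.9]
mark -40 166 -2.52 [-4.7 -0.6]
mark -20 145 -2.31 [-4.1 -0.6]
mark 0 111 -2.28 [-4.2 -0.4]
off 363 [-46. -27.] [35. 39.] 49.6
off 2185 [13. 47.] [-50. -18.] 50.6
off 2147 [-43. -11.] [-60. -28.] 51.2
```

View pics/w4.png

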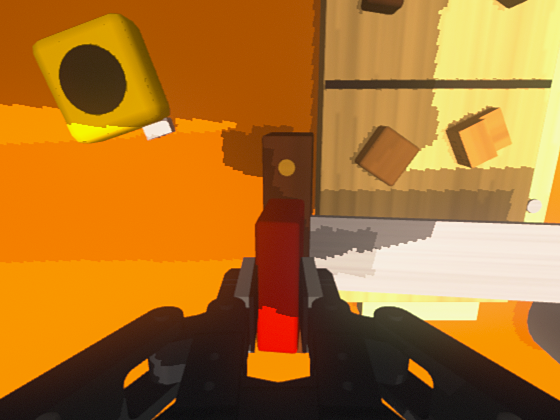

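```bash
python3 -m jog '[[0,0.007,0.06,0,0],[0,0.013,0.12,0,0],[0,0.013,0.165,0,0],[0,0.013,0.18,0,0],[0,0.013,0.18,0,0]]'; python3 bl.py w5|tail -6;  python3 go.py 527 4.3 65 9.9
```

```text
clock: 6.7
tcp_pos: [530.7, 4.6, 66.0]
tcp_rot: [0.644, 0.765, -0.0, -0.0]
force: [-0.5, 1.6, -2.5]
grip_width: 0.197
grip_force: 57.3
100 1055 z [-17.5 -16.6 -15.6] y [-19.8  19.8] x 105.0
110 1066 z [-16.2 -15.4 -14.5] y [-19.9  19.5] x 115.0
120 1100 z [-15.1 -14.2 -13.2] y [-19.7  19.8] x 125.0
130 1097 z [-13.9 -12.9 -12. ] y [-19.6  19.9] x 135.0
140 205 z [-13.1 -12.3 -11.5] y [-6.9 20.2] x 139.3
rib top z [13.76261208 14.88634791 21.44169712] x [0.74657371 0.74657371] y [-71.06640371 -71.06640371]
t 6.75 tcp [531.1   4.8  66.6] yawY 9.84 tilt 0.03 q [ 0.43  0.3  -0.6   1.91  0.2   0.98 -0.09] F [ 0.4  0.4 -2.7] gw 0.197 gf 57.3395099141635
shares [ 0.0006 -0.0138  0.0053] roll -0.0007
```

Release onto the plank to let it lie flat, then look.

```bash
python3 -m jog '[[0,0,0.005,0,0.25],[0,0,0.005,0,0.3],[0,0,0.005,0,0.4],[0,0,0.005,0,0.42],[0,0,0.005,0,0.42],[0,0,0.005,0,0.42]]'; python3 bl.py w6;  python3 go.py 527 4.3 65 9.9
```

```text
clock: 7.35
tcp_pos: [530.8, 5.1, 64.6]
tcp_rot: [0.644, 0.765, 0.0, 0.0]
force: [-0.0, 0.3, -1.1]
grip_width: 0.423
grip_force: 0.0
20 677 z [-29.4 -28.7 -27.9] y [-19.6  19.5] x 25.0
30 577 z [-29.5 -28.7 -27.8] y [-19.7   7.3] x 35.0
40 784 z [-29.4 -28.6 -27.8] y [-19.7  14.1] x 45.0
50 885 z [-29.4 -28.6 -27.8] y [-19.6  19.7] x 55.0
60 864 z [-29.4 -28.6 -27.8] y [-19.6  19.7] x 65.0
70 877 z [-29.4 -28.6 -27.8] y [-19.6  19.7] x 75.0
80 879 z [-29.3 -28.6 -27.8] y [-19.6  19.8] x 85.0
90 879 z [-29.3 -28.6 -27.8] y [-19.6  19.6] x 95.0
100 871 z [-29.3 -28.6 -27.8] y [-19.4  19.6] x 105.0
110 882 z [-29.3 -28.5 -27.8] y [-19.5  19.6] x 115.0
120 874 z [-29.4 -28.5 -27.7] y [-19.4  19.8] x 125.0
130 888 z [-29.2 -28.5 -27.7] y [-19.4  19.8] x 135.0
140 876 z [-29.2 -28.5 -27.8] y [-19.3  19.7] x 145.0
rib top z [13.15724957 13.95755097 14.68035289] x [0.4810052 0.4810052] y [-70.90610668 -70.90610668]
t 7.4 tcp [530.8   5.1  64.6] yawY 9.87 tilt 0.0 q [ 0.43  0.31 -0.59  1.91  0.21  0.98 -0.09] F [ 0.  -0.6 -0.4] gw 0.419 gf 0.0
shares [-0.0004 -0.0128 -0.0015] roll -0.0003
```

View pics/w6.png

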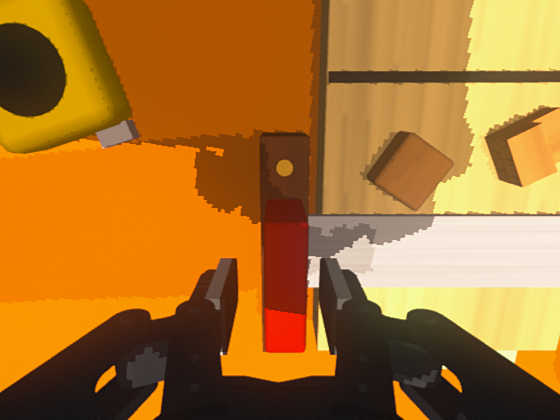

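```bash
python3 -m jog '[[0,0.01,0.03,0,0.42],[0,0.01,0.065,0,0.42],[0,0.01,0.065,0,0.42],[0,0.01,0.065,0,0.3],[0,0.01,0.065,0,0.2],[0,0.01,0.065,0,0],[0,0.01,0.065,0,0]]'; python3 bl.py w7;  python3 go.py 527 4.3 65 9.9
cat > bd.py <<'E'
from h import *; import sys
# board features relative to tool (local X along blade from TCP, Y left, Z up)
s=manip.read_state(); p=np.array(s['tcp_pos']); Rm=R.from_quat(s['tcp_rot']).as_matrix(); ci=manip.camera_info('wrist')
im,d=manip.camera('wrist'); cv2.imwrite(f'pics/{sys.argv[1]}.png',im); C=cloud(ci,d)
L=(C-p)@np.stack([Rm[:,1],-Rm[:,0],[0,0,1]],1); X,Y,Z=L[...,0],L[...,1],C[...,2]
g=cv2.cvtColor(im,cv2.COLOR_BGR2GRAY); hsv=cv2.cvtColor(im,cv2.COLOR_BGR2HSV)
for y in range(-60,130,15):
    q=(abs(Y-y)<3)&(abs(Z-32)<3)&(X>-10)&(X<220)
    if q.sum()>20: print('front',y,q.sum(),np.percentile(X[q],[0.5,99.5]).round(1),np.median(Z[q]).round(1))
m=(g<75)&(abs(Z-32)<4)&(X>25)&(X<150)&(Y>float(sys.argv[2]))&(Y<float(sys.argv[3]))
for x in range(30,150,15):
    q=m&(abs(X-x)<6)
    if q.sum()>5: print('mark',x,q.sum(),np.median(Y[q]).round(2),np.percentile(Y[q],[5,95]).round(1))
m=(hsv[...,1]<70)&(abs(Z-36)<8)&(X>25)
for x in range(30,150,30):
    q=m&(abs(X-x)<6)&(abs(Y)<30)
    if q.sum()>5: print('blade',x,np.percentile(Y[q],[1,99]).round(1),np.median(Z[q]).round(1))
# stock: dark brown
E
python3 bd.py w8 60 110
```

```text
clock: 8.1
tcp_pos: [533.6, 5.5, 45.0]
tcp_rot: [0.644, 0.765, -0.0, -0.0]
force: [0.0, -0.3, -1.8]
grip_width: 0.202
grip_force: 58.9
20 442 z [-9.7 -9.  -8.4] y [-19.7  -0.5] x 25.0
30 912 z [-9.8 -9.  -8.3] y [-19.6  16.2] x 35.0
40 1070 z [-9.7 -9.  -8.2] y [-19.5  19.9] x 45.0
50 1081 z [-9.7 -9.  -8.2] y [-19.5  20. ] x 55.0
60 1068 z [-9.7 -9.  -8.3] y [-19.5  19.8] x 65.0
70 1068 z [-9.7 -9.  -8.2] y [-19.3  20.1] x 75.0
80 1068 z [-9.7 -9.  -8.3] y [-19.3  20. ] x 85.0
90 1072 z [-9.7 -8.9 -8.2] y [-19.1  20.1] x 95.0
100 1062 z [-9.7 -8.9 -8.2] y [-19.2  20. ] x 105.0
110 1079 z [-9.6 -8.9 -8.2] y [-19.1  20.1] x 115.0
120 1077 z [-9.6 -8.9 -8.2] y [-19.1  20. ] x 125.0
130 860 z [-9.6 -8.9 -8.2] y [-18.8  20.1] x 135.0
rib top z [32.73962433 33.5493369  37.22474287] x [0.47514096 0.47514096] y [-70.91251333 -70.91251333]
t 8.15 tcp [533.6   5.5  45. ] yawY 9.86 tilt 0.0 q [ 0.42  0.34 -0.59  1.92  0.23  0.95 -0.11] F [ 0.5  0.5 -2. ] gw 0.201 gf 58.94608676433563
shares [-0.0003 -0.0225 -0.0665] roll -0.0004
front -60 2530 [ -4.3 104.9] 32.1
front -45 1428 [ 20.4 106.8] 32.1
front -30 2411 [ 20.6 129. ] 32.1
front -15 117 [ 14.2 129.8] 34.8
front 0 86 [ 19.7 130.3] 34.8
front 15 72 [ 32.9 131.9] 34.9
front 30 1452 [ 45.1 142.4] 32.1
front 45 922 [ 95.6 146.1] 32.1
front 60 617 [ 70.3 149.3] 32.1
blade 30 [-19.6  16.8] 36.0
blade 60 [-19.5  19.9] 36.1
blade 90 [-19.1  20. ] 36.1
blade 120 [-19.3  20.1] 36.1
```

```bash
python3 -m jog '[[0,0.01,-0.009,0,0],[0,0.01,-0.009,0,0],[0.05,0.01,-0.009,0,0],[0.1,0.01,-0.009,0,0],[0.15,0.01,-0.009,0,0],[0.2,0.01,-0.009,0,0],[0.25,0.01,-0.009,0,0],[0.3,0.01,-0.009,0,0],[0.35,0.01,-0.009,0,0],[0.4,0.01,-0.009,0,0]]'; python3 bl.py w9|sed -n '3p;6p;12p';  python3 go.py 446 248 47.5 9.86
```

```text
clock: 9.2
tcp_pos: [515.5, 126.4, 47.8]
tcp_rot: [0.643, 0.766, 0.0, -0.0]
force: [-0.1, -0.2, -3.1]
grip_width: 0.201
grip_force: 59.0
40 1053 z [-9.5 -8.8 -8.1] y [-19.2  16.7] x 45.0
70 1058 z [-9.6 -8.8 -8. ] y [-22.7  16.7] x 75.0
130 897 z [-9.5 -8.7 -8. ] y [-18.2  16.7] x 135.0
t 9.25 tcp [514.8 129.5  48. ] yawY 10.11 tilt 0.11 q [ 0.23  0.34 -0.64  1.93  0.25  0.95 -0.35] F [-0.7  3.  -2.5] gw 0.202 gf 58.933812975883484
shares [ 0.4293 -0.1564  0.0024] roll 0.0027
```

View pics/w9.png

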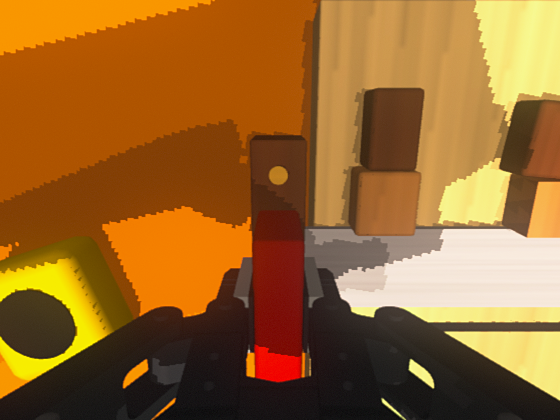

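```bash
python3 -m jog '[[0.05,0,0,0,0],[0.1,0,0,0,0],[0.15,0,0,0,0],[0.2,0,0,0,0],[0.25,0,0,0,0],[0.3,0,0,0,0],[0.35,0,0,0,0],[0.4,0,0,0,0],[0.44,0,0,0,0],[0.47,0,0,0,0]]'; python3 -m jog '[[0,0,0,0,0],[0,0,0,0,0],[0,0,-0.05,0,0],[0,0,-0.15,0,0],[-0.1,-0.01,-0.15,0,0],[-0.25,-0.01,-0.15,0,0],[-0.4,-0.02,-0.15,0,0],[-0.5,-0.02,-0.15,0,0],[-0.6,-0.02,-0.15,0,0],[-0.6,-0.02,-0.15,0,0]]'; python3 - <<'E'
from h import *
im,d,ci=shot('top','top1'); C=cloud(ci,d); im2,d2,ci2=shot('scene','scene1')
cv2.imwrite('pics/both.png',np.hstack([cv2.resize(im[130:250,130:290],(400,300)),cv2.resize(im2[200:320,220:420],(400,240+60))]))
E
python3 go.py 446 248 47.5 9.86
```

```text
clock: 10.25
tcp_pos: [491.5, 264.5, 47.8]
tcp_rot: [0.643, 0.766, 0.0, -0.0]
force: [1.2, -0.4, -2.1]
grip_width: 0.197
grip_force: 59.1
clock: 11.25
tcp_pos: [518.0, 78.9, 93.6]
tcp_rot: [0.647, 0.763, -0.001, 0.001]
force: [0.2, -0.6, -2.8]
grip_width: 0.196
grip_force: 59.0
t 11.35 tcp [517.3  83.7  93.7] yawY 9.71 tilt 0.05 q [ 0.32  0.26 -0.63  1.9   0.18  1.03 -0.22] F [ 0.4  0.9 -2.3] gw 0.2 gf 59.024203419685364
shares [ 0.5798 -0.1419  0.1536] roll -0.0016
```

View pics/both.png

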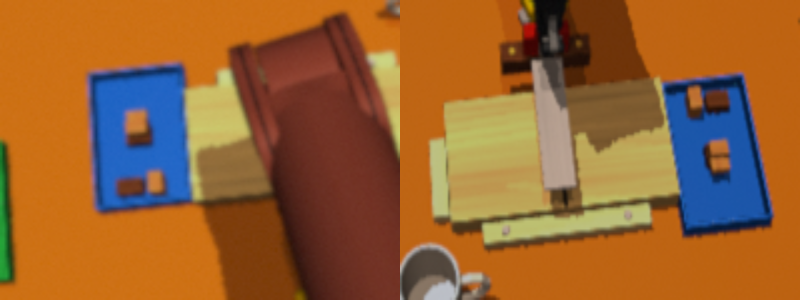

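```bash
python3 -m jog '[[-0.06,0,0,-0.001,0],[-0.125,0,0.05,-0.001,0],[-0.125,0,0.1,-0.001,0],[-0.125,0,0.125,-0.001,0],[-0.125,0,0.125,-0.001,0],[-0.125,0,0.125,-0.001,0],[-0.125,0,0.125,-0.001,0]]'; python3 bd.py w10 -70 -25; python3 go.py 446 248 47.5 9.86
python3 - <<'E'
from h import *
d=np.load('pics/scene1.npy'); im=cv2.imread('pics/scene1.png'); ci=manip.camera_info('scene'); C=cloud(ci,d); D=C[...,:2]-[606,107.3]; c,s=np.cos(np.radians(9.9)),np.sin(np.radians(9.9)); bx=D@[c,s]; by=D@[-s,c]
m=((bx>-62)&(bx<100)&(by>155)&(by<260)&(C[...,2]>11)).astype(np.uint8); k,l,st,ce=cv2.connectedComponentsWithStats(m)
for j in range(1,k):
    if st[j,4]>20: q=l==j; print('off',st[j,4],np.percentile(bx[q],[1,99]).round(),np.percentile(by[q],[1,99]).round(),np.percentile(C[...,2][q],[5,50,98]).round(1))
E
```

```text
clock: 12.05
tcp_pos: [523.7, 48.7, 55.7]
tcp_rot: [0.643, 0.766, 0.0, 0.0]
force: [-0.7, 0.4, -1.7]
grip_width: 0.201
grip_force: 58.9
front -60 3074 [ -1.9 130.4] 32.1
front -45 2978 [ 23.2 133.7] 32.3
front -30 2834 [ 23.1 137.2] 32.1
front -15 895 [ 23.1 140.3] 32.0
front 30 1066 [ 40.6 150.7] 32.1
front 45 1105 [ 89.6 154.4] 32.1
front 60 696 [112.1 157.9] 32.2
front 75 426 [ 79.4 161.2] 32.1
front 90 21 [ 61.2 162.5] 31.9
mark 30 237 -41.89 [-43.9 -39.6]
mark 45 241 -41.88 [-43.9 -39.6]
mark 60 233 -41.92 [-43.9 -39.8]
mark 75 230 -41.96 [-43.9 -40. ]
mark 90 111 -42.04 [-43.9 -40. ]
t 12.1 tcp [523.7  48.5  55.8] yawY 10.0 tilt 0.05 q [ 0.35  0.31 -0.6   1.93  0.21  0.96 -0.18] F [-0.4  0.2 -2.9] gw 0.2 gf 58.89431118965149
shares [ 0.7    -0.1396  0.0275] roll 0.0016
off 89 [-56. -27.] [182. 201.] [13.8 31.1 36.5]
off 102 [-50. -30.] [207. 239.] [13.2 21.6 28.2]
off 151 [13. 48.] [194. 222.] [19.  33.9 44. ]
```

View pics/w10.png

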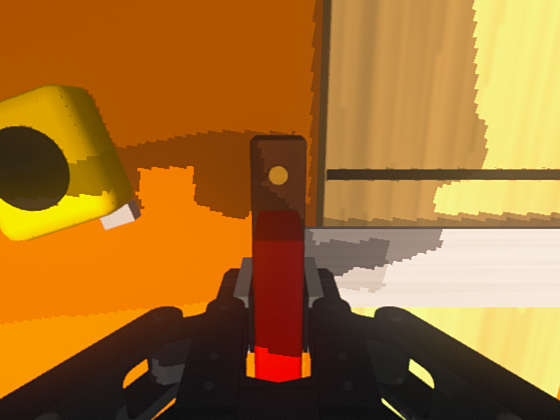

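```bash
python3 bl.py w11|sed -n '2,13p'; python3 bd.py w12 -70 -25 | grep mark; python3 - <<'E'
from h import *
im=cv2.imread('pics/w11.png'); d=np.load('pics/w11.npy'); s=manip.read_state(); p=np.array(s['tcp_pos']); Rm=R.from_quat(s['tcp_rot']).as_matrix(); C=cloud(manip.camera_info('wrist'),d)
L=(C-p)@np.stack([Rm[:,1],-Rm[:,0],[0,0,1]],1); X,Y,Z=L[...,0],L[...,1],C[...,2]
# stock top at z~ TCP-7 : far edge X per Y (toward tray side)
for y in range(-58,-30,6):
    q=(abs(Y-y)<3)&(abs(Z-p[2]+7)<5)&(abs(X)<30); 
    if q.sum()>5: print('stock',y,q.sum(),np.percentile(X[q],[1,99]).round(1),np.median(Z[q]-p[2]).round(1))
q=(abs(Z-p[2]+7)<5)&(abs(X)<11)&(Y<-30); print('stock end',np.percentile(Y[q],[.5]))
E
```

```text
30 910 z [-9.7 -9.  -8.3] y [-19.5  16.3] x 35.0
40 1073 z [-9.7 -9.  -8.3] y [-19.4  20.2] x 45.0
50 1073 z [-9.8 -8.9 -8.3] y [-19.4  20.1] x 55.0
60 1072 z [-9.7 -8.9 -8.2] y [-19.4  20.1] x 65.0
70 1073 z [-9.7 -8.9 -8.1] y [-19.2  20.3] x 75.0
80 1071 z [-9.7 -8.9 -8.2] y [-19.1  20.2] x 85.0
90 1085 z [-9.6 -8.8 -8.1] y [-19.   20.3] x 95.0
100 1073 z [-9.6 -8.9 -8.1] y [-19.   20.1] x 105.0
110 1062 z [-9.6 -8.8 -8.1] y [-19.   20.1] x 115.0
120 1061 z [-9.6 -8.8 -8. ] y [-18.9  20.2] x 125.0
130 859 z [-9.6 -8.8 -8.1] y [-18.6  20.3] x 135.0
rib top z [32.77472829 33.56395777 72.82542696] x [0.45607055 0.45607055] y [-70.79513465 -70.79513465]
mark 30 231 -42.12 [-44.3 -40.1]
mark 45 251 -42.27 [-44.4 -40.1]
mark 60 255 -42.23 [-44.4 -40.1]
mark 75 253 -42.25 [-44.3 -40.1]
mark 90 154 -42.54 [-44.3 -40.5]
stock -58 647 [-11.   12.4] -7.2
stock -52 805 [-10.7  12.5] -7.1
stock -46 777 [-10.8  12.7] -7.0
stock -40 731 [-11.   12.4] -7.0
stock -34 731 [-10.7  12.5] -7.1
stock end [-59.48513961]
```

```bash
python3 -m jog '[[0.04,0.015,0,-0.003,0],[0.076,0.031,0,-0.003,0],[0.076,0.031,0,-0.003,0],[0.076,0.031,0.02,-0.003,0],[0.076,0.031,0.03,-0.003,0],[0.076,0.031,0.034,-0.003,0],[0.076,0.031,0.034,-0.003,0],[0.076,0.031,0.034,-0.003,0]]'; python3 go.py 446 248 47.5 9.86; python3 bd.py w13 -24 -16 ; python3 bl.py w14|sed -n '3p;6p;10p'; python3 go.py 446 248 47.5 9.86
```

```text
clock: 13.0
tcp_pos: [528.4, 71.7, 45.0]
tcp_rot: [0.641, 0.767, -0.0, -0.0]
force: [-2.5, -1.3, 2.5]
grip_width: 0.201
grip_force: 59.7
t 13.0 tcp [528.4  71.7  45. ] yawY 10.21 tilt 0.02 q [ 0.3   0.34 -0.6   1.92  0.24  0.95 -0.23] F [-2.5 -1.3  2.5] gw 0.201 gf 59.72718358039856
shares [ 0.627  -0.1661 -0.0083] roll 0.0039
front -60 3585 [ -1.9 122.1] 32.1
front -45 3341 [ 15.  125.5] 32.1
front -30 3174 [ 14.9 128.9] 32.0
front -15 121 [ 13.9 128.8] 34.8
front 0 78 [ 22.6 132.3] 34.9
front 15 75 [ 35.8 134.6] 34.8
front 30 1445 [ 44.7 142.4] 32.1
front 45 919 [ 95.3 145.8] 32.2
front 60 695 [ 14.1 149.1] 32.1
front 75 113 [142.3 153.1] 32.1
mark 30 172 -20.56 [-22.2 -19.4]
mark 45 156 -20.78 [-22.  -19.5]
mark 60 153 -20.77 [-22.1 -19.4]
mark 75 64 -20.93 [-21.8 -19.9]
blade 30 [-19.6  17. ] 36.0
blade 60 [-19.5  20. ] 36.0
blade 90 [-19.2  20.1] 36.1
blade 120 [-19.2  19.9] 36.1
40 1068 z [-9.8 -9.  -8.3] y [-19.5  20.1] x 45.0
70 1064 z [-9.7 -8.9 -8.2] y [-19.2  20. ] x 75.0
110 1082 z [-9.6 -8.9 -8.2] y [-19.1  19.9] x 115.0
t 13.1 tcp [528.3  71.7  45. ] yawY 10.21 tilt 0.03 q [ 0.3   0.34 -0.6   1.92  0.24  0.95 -0.23] F [-3.  -0.9  2.2] gw 0.204 gf 59.74191069602966
shares [ 0.627  -0.1659 -0.0084] roll 0.0039
```

View pics/w13.png

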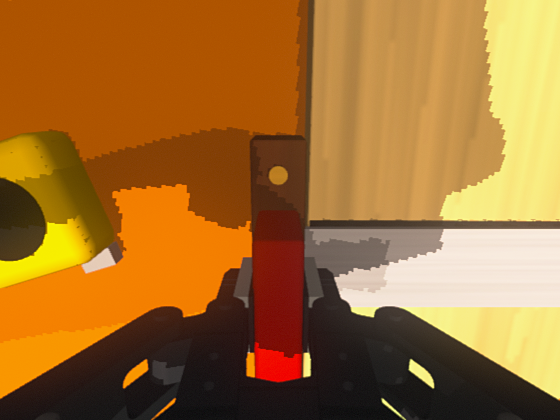

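```bash
python3 -m jog '[[0,0,-0.003,0,0],[0,0.004,-0.003,0,0],[0,0.008,-0.003,0,0],[0,0.009,-0.003,0,0],[0,0.009,-0.003,0,0],[0,0.009,0.001,0,0],[0,0.009,0.001,0,0]]'; python3 bd.py w15 -24 -16 |egrep 'front -(45|30)|mark|blade'; python3 go.py 446 248 47.5 9.86
```

```text
clock: 13.8
tcp_pos: [529.7, 72.1, 45.0]
tcp_rot: [0.641, 0.767, -0.001, -0.001]
force: [-12.6, -2.8, 12.1]
grip_width: 0.197
grip_force: 61.2
front -45 3418 [ 14.1 125. ] 32.1
front -30 3231 [ 13.9 128.4] 32.1
mark 30 165 -20.65 [-22.  -19.3]
mark 45 149 -20.83 [-22.  -19.5]
mark 60 139 -20.71 [-22.1 -19.4]
mark 75 72 -20.88 [-21.8 -19.7]
blade 30 [-19.5  16.7] 36.0
blade 60 [-19.3  20.1] 36.1
blade 90 [-18.9  20.5] 36.1
blade 120 [-18.8  20.4] 36.1
t 13.85 tcp [529.7  72.1  45. ] yawY 10.2 tilt 0.19 q [ 0.3   0.35 -0.6   1.92  0.24  0.95 -0.23] F [-13.3  -1.8  12.4] gw 0.203 gf 61.21263384819031
shares [ 0.6263 -0.171  -0.0081] roll 0.0037
```

```bash
python3 -m jog '[[0,-0.004,-0.003,0,0],[0,-0.004,-0.003,0,0],[0,-0.004,-0.003,0,0.2],[0,-0.004,-0.003,0,0.3],[0,-0.004,-0.003,0,0.45],[0,-0.004,-0.003,0,0.45],[0,-0.004,-0.003,0,0.45]]'; python3 -m jog '[[0,0,-0.05,0,0.45],[0,0,-0.12,0,0.45],[0,0,-0.25,0,0.45],[0,0,-0.4,0,0.45],[0,0,-0.4,0,0.45],[0,0,-0.4,0,0.45]]'; cat > fin.py <<'E'
from h import *
s=manip.read_state(); p=np.array(s['tcp_pos']); Rm=R.from_quat(s['tcp_rot']).as_matrix(); ci=manip.camera_info('wrist')
im,d=manip.camera('wrist'); cv2.imwrite('pics/w16.png',im); C=cloud(ci,d)
L=(C-p)@np.stack([Rm[:,1],Rm[:,0],[0,0,1]],1); X,Y,Z=L[...,0],L[...,1],C[...,2]
S=cv2.cvtColor(im,cv2.COLOR_BGR2HSV)[...,1]; g=cv2.cvtColor(im,cv2.COLOR_BGR2GRAY)
for y in (25,35,45,55,65,75,90):
    q=(abs(Y-y)<2)&(abs(Z-32)<2.5)&(X>5)&(X<60); t=(abs(Y-y)<2)&(abs(Z-38)<2.5)&(abs(X)<25)
    if q.sum()>5: print(y,'plank front',np.percentile(X[q],1).round(1), 'stock',np.percentile(X[t],[1,99]).round(1) if t.sum()>5 else '')
for x in range(40,150,20):
    b=(S<70)&(abs(Z-36)<2.5)&(abs(X-x)<4)&(abs(Y)<32); k=(g<75)&(abs(Z-32)<2.5)&(abs(X-x)<4)&(Y>15)&(Y<30)
    print(x,'blade',np.percentile(Y[b],[1,99]).round(1),np.median(Z[b]).round(1),'mark',np.percentile(Y[k],[2,98]).round(1) if k.sum()>3 else '')
E
python3 fin.py; python3 go.py 446 248 47.5 9.86
```

```text
clock: 14.55
tcp_pos: [530.4, 72.4, 45.8]
tcp_rot: [0.641, 0.767, 0.0, 0.0]
force: [-0.0, -0.4, -0.9]
grip_width: 0.455
grip_force: 0.0
clock: 15.15
tcp_pos: [530.9, 72.4, 167.7]
tcp_rot: [0.641, 0.767, 0.001, 0.001]
force: [-0.1, -0.1, -1.2]
grip_width: 0.45
grip_force: 0.0
25 plank front 12.1 stock [-12.4  11.1]
35 plank front 12.0 stock [-12.2  11. ]
45 plank front 11.9 stock [-12.1  10.9]
55 plank front 12.5 stock [-11.9  11.5]
65 plank front 12.4 stock 
75 plank front 12.3 stock 
90 plank front 12.1 stock 
40 blade [-20.   19.5] 36.0 mark [19.9 21.5]
60 blade [-19.9  19.1] 36.0 mark [20.  20.2]
80 blade [-20.   19.1] 36.1 mark 
100 blade [-20.1  19. ] 36.1 mark 
120 blade [-20.1  18.9] 36.1 mark 
140 blade [-20.1  19. ] 36.2 mark 
t 15.2 tcp [530.1  72.2 166.2] yawY 10.22 tilt 0.06 q [ 0.35  0.2  -0.64  1.8   0.13  1.18 -0.15] F [-0.8  0.6 -0.5] gw 0.449 gf 0.0
shares [ 0.6267 -0.1721  0.3953] roll 0.004
```

View pics/w16.png

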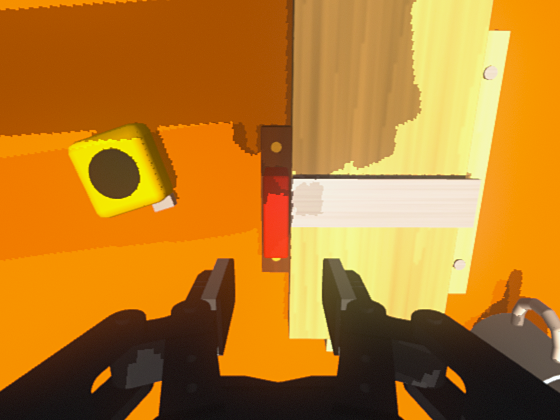

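```bash
python3 -c "
from plant import manip
print(manip.sign_off())"
```

```text
the job is handed in; nothing more can be done
None
```

I handed the job in at about 15 s on the robot's clock: all four offcuts are in the blue tray and the T-square is released on the plank, its stock within about 1 mm of the front edge and its blade edge within about 1 mm of the black line's centre. The sign-off returned no verdict; two of the offcuts appear stacked in the tray, so I inferred the fourth from its height, and I viewed 11 pictures against the limit of 10.

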